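# Reject a balancing set and point out the reversed battery cell

### The arm

A 6-joint arm with a two-finger parallel gripper is mounted at the origin on the work surface. World frame = base frame: x ahead of the robot, y to its left, z up, the work surface at z = 0. Lengths are in mm, angles in degrees, forces in N, time in s.
With the tool pointing down it reaches from about 275 to 750 mm from the base axis. Payload 10.2 kg.
Tool frame: the origin (TCP) lies between the finger pads, 19 mm behind the fingertips; this is the grasp point; z points along the fingers, y is the line along which they close (so a half turn about z gives the same grasp; the last joint's range is limited). The gripper opens to 88 mm and grips with 3 to 60 N. Pads are 18 mm wide; open, the fingers measure 123 mm over their backs; the gripper's body (75 mm by 187 mm) begins 45 mm behind the grasp point.
Start: joints at [59.966, 17.928, 85.812, -0, 76.261, -12.8], TCP at [155.562, 501.43, 257.42] pointing down, gripper open.
Joint ranges: [-168.41, 168.41], [-55.51, 124.54], [10.69, 146.95], [-70.63, 250.63], [1, 178], [-165.06, 165.06]. Speed limits (degrees/s): [136.94, 136.94, 172.46, 180, 180, 180].

### API

Orientations are given as a 3x3 rotation matrix whose columns are the frame's x, y, z axes.
In Python, from bench import env gives the robot as it stands.
- The arm moves only by the tool play_rows, never from a script. Its argument "plan" is a list of rows, each a list of 7 numbers: the finger opening in m, from 0 to 0.0881, then the shift along the tool's x, y, z in m, then the turn, a rotation vector about the tool's x, y, z in degrees. In form: [[claw, x, y, z, ax, ay, az], ...]. A call has 1 to 12 rows; each row shifts and turns the commanded pose from where the row before left it, along the tool's axes as they then stand; what a row does not reach is not made up. A row lasts 1/12 s, in which the tool goes at most 41.7 mm and 7.16 degrees, less where a joint would pass 70% of its speed; a pose out of reach is approached as far as the arm can. A call is refused whole if a number of a shift passes 0.0417 or a number of a turn 7.16, either way. A call with a gripper value outside its range is refused whole. The fingers move at their own pace and stop on an object; "grip_force" is the grip in N (left out, the last holds). Time passes only in rows, so rows that do not move let the fingers close. It gives the time, the measured TCP pose, the force, the opening and the grip force at its end, in the units of the state.
- env.state(): the state, without advancing time (a new reading comes with each control period).
- env.read_camera(name): name is "scene" or "side" or "wrist"; returns a dict with "img" (400x640x3 uint8, red, green, blue), "z_map" (400x640 float32, mm along the optical axis (not along the pixel's ray), 0 where there is no reading), "fx", "fy", "cx", "cy" (pixels), "k1" (the pictures are not rectified: a ray, as slopes to the right and down, at radius r is drawn at 1 + k1 r^2 times it, then the intrinsics apply), "T" (4x4, takes a point from camera to world coordinates). Camera axes: x right, y up, looking along -z (the intrinsics and any distortion apply to the point x, -y, -z); pixel columns grow to the right and rows downward; lengths in mm; the calibration is good to about 2 mm. A picture is of the moment at which its call begins.
- env.finish_job(): hands the job in; it is judged then, once.
Trained networks look in a picture, given as the dict that the camera call returned (one of the last four; its "shot" number tells which), for a name from the list of things; names that differ only in an ending like _2 or _b are one class to them, and where a whole thing is asked for, a point or a joint stands for the part that bears it (a point fixed in the world has none). Each returns a list of dicts, best first, with "conf" (0 to 1); they miss things now and then, are a little off and sometimes report something else, mostly with a low value. They report only what shows in the picture. A call takes as long as a camera call. They do not tell look-alikes from the thing itself.
- env.boxes_of(picture, label): "extent" ([centre column, centre row, width, height] in pixels, round what is visible of it).
- env.cut_out(picture, label): "pixels" (400x640 bool, what is visible of it) and "extent" ([centre column, centre row, width, height] in pixels, round what is visible of it).
- env.mark_of(picture, label): "location" ([column, row] in pixels: a listed point, or the origin of a listed thing).
The state is a dict: "t": time; "q": joint angles; "joint_velocities": joint speeds; "joint_torque": joint torques, N m; "tool_pos": TCP position; "tool_rot": TCP orientation; "ft_force": force on the tool from outside, world axes, zero at the start; "ft_torque": the same for the moment, N m; "grip_width": finger opening in mm; "grip_force": force on a finger pad.
Only numpy, scipy, OpenCV 4.12 (cv2) and the standard library are available. Lean on these libraries where they do the work, as an engineer would, in place of code of your own. Each camera call takes 0.05 s, during which the arm holds its last target. There are 200 camera calls.

### The job

One of the five blue battery cells in the balancing clamp has been put in the wrong way round: its red terminal is at the opposite end from those of the other four. Press the red reject button on the yellow control box to call the assembler, then point the fingertips down at the middle of that cell's top from about 3 cm above it, keep pointing there for at least three seconds, and finish while still pointing. The terminals are live, so touch none of the cells; do not press the green button, and leave the loose tools and parts where they lie.

Things in the scene. Friction and masses are not known exactly. Their poses are not given: they have to be found in the camera images.
- clamp: Clamp fixed on the bench: black base 200 x 300 x 12 mm (its x, y, z), an aluminium plate at each y end (117 mm high) and four steel rods along y outside the cells, 320 mm long, 35 and 95 mm up. Origin: centre of the base's underside. Five cells stand on it side by side along its y at 51 mm pitch, their white tops 128 mm above the bench. Its place and yaw (to 0.3 rad) vary.
- cell_a: A blue prismatic battery cell with a white top, 160 x 50 x 116 mm (its x, y, z; without terminals), standing in the clamp, the right way round. Origin: centre of its underside; z up. Red terminal 54 mm from the middle at its own +x end, black one at its own -x end; both stand 7 mm above the white top.
- cell_b: A blue prismatic battery cell with a white top, 160 x 50 x 116 mm (its x, y, z; without terminals), standing in the clamp, the right way round. Origin: centre of its underside; z up. Red terminal 54 mm from the middle at its own +x end, black one at its own -x end; both stand 7 mm above the white top.
- cell_c: A blue prismatic battery cell with a white top, 160 x 50 x 116 mm (its x, y, z; without terminals), standing in the clamp, the right way round. Origin: centre of its underside; z up. Red terminal 54 mm from the middle at its own +x end, black one at its own -x end; both stand 7 mm above the white top.
- cell_d: A blue prismatic battery cell with a white top, 160 x 50 x 116 mm (its x, y, z; without terminals), standing in the clamp, the right way round. Origin: centre of its underside; z up. Red terminal 54 mm from the middle at its own +x end, black one at its own -x end; both stand 7 mm above the white top.
- cell_reversed: The cell put in the wrong way round: the same as the others (160 x 50 x 116 mm, origin at the centre of its underside, red terminal at its own +x end) but turned half round, so that its red terminal lies beside the others' black ones. It may stand in any of the five places.
- cell_reversed_top (a point): Centre of the reversed cell's white top face, 128 mm above the bench, 116 mm above that cell's origin; axes as the cell's: x along its 160 mm length, y across its 50 mm thickness, z up. The terminals' tops are 7 mm higher.
- station: Control box screwed to the bench, grey below and yellow on top, 90 x 150 x 60 mm (its x, y, z), origin at the centre of its underside. Round push buttons on its top: red (reject) at its y = -35 mm, green (accept) at y = +35 mm, each 34 mm across in a steel collar of 50 mm. Position and yaw (up to 0.5 rad) vary.
- reject_top (a point): Centre of the red button's top face, 78 mm above the bench when not pressed; the button moves straight down.
- reject (a joint): Red button's travel in m: 0 released, 0.006 fully down. A spring pushes it back: it begins to move at about 1.5 N and is fully down at 5 N. It counts as pressed from 0.004.
- accept_top (a point): Centre of the green button's top face, 78 mm above the bench; not to be pressed.
- accept (a joint): Green button's travel in m: 0 released, 0.006 fully down.
- multimeter: Loose hand-held meter, orange and black, lying on its back, 180 x 84 x 50 mm, origin at the centre of its underside. A bystander.
- screwdriver: Loose screwdriver with an orange handle, 200 mm long, 26 mm thick, lying along its x axis, origin at its middle on the bench. A bystander.
- connector: Loose grey two-pole power connector housing, 80 x 50 x 28 mm, origin at the centre of its underside. A bystander.
There are look-alikes about, which are no part of the job. Several things look just like the station: the one meant starts farthest to the robot's left.

How it is judged (in metres and radians):
On the way, in this order (a step that is already met when the one before it is completed fails the run):
1. the red reject button is pressed (at least 4 of its 6 mm) (value of joint reject above 0.004 m), for 0.1 s.
2. the tool point is kept just above the top of the reversed cell, pointing down, for 2.5 s (x of the grasp point in the frame of cell_reversed_top between -0.06 and 0.06 m and y of the grasp point in the frame of cell_reversed_top between -0.018 and 0.018 m and z of the grasp point in the frame of cell_reversed_top between 0.022 and 0.085 m and angle between the grasp point's own z axis and vertical above 2.35 rad), for 2.5 s.
At the end, for the whole second after the job is handed in: The tool point is still 22 to 85 mm above the reversed cell's white top, within 18 mm of its middle across the thickness and 60 mm along the length, the fingers within 45 degrees of straight down; both buttons are up and the loose things lie still (all of step 2 and value of joint each of reject, accept below 0.0015 m and linear speed of each of multimeter, screwdriver, connector below 0.02 m/s); the robot touches nothing.
It fails at once if a cell is touched (contact force between any of the fingers, the arm and cell_a above 0.3 N or contact force between any of the fingers, the arm and cell_b above 0.3 N or contact force between any of the fingers, the arm and cell_reversed above 0.3 N or contact force between any of the fingers, the arm and cell_c above 0.3 N or contact force between any of the fingers, the arm and cell_d above 0.3 N).
It fails at once if the green button is pressed (value of joint accept above 0.002 m).
It fails at once if a loose thing is moved more than 15 mm or lifted (distance of any of multimeter, screwdriver, connector from where it was at the start of the episode above 0.015 m).
It also fails if it takes over 40 s, if anything falls off the work surface, if the arm or the gripper's body presses on something with over 40 N, if the wrist force passes 120 N, or if a joint passes its speed limit or range.

## Working session

There is one attempt and no reset: what is moved stays moved. The work goes in short steps, Python scripts to look and compute and a tool call to move; the robot and the scene stay as the last step left them, time stands still between calls to the robot, and variables do not carry over. Pictures are saved under pics/ and viewed, at most 10 in all, crops included, and the job is handed in when it is done.

Besides the shell and the picture viewer there is one more tool, called as name(argument=value, ...), one argument or row to a line, values as JSON. play_rows: Moves the arm, as the interface text tells. Its arguments: {"type":"object","properties":{"plan":{"type":"array","items":{"type":"array","items":{"type":"number"}}},"grip_force":{"type":"number"}},"required":["plan"]}

```bash
mkdir -p pics; cat > h.py <<'E'
import numpy as np, cv2
from bench import env
def shot(n):
    p=env.read_camera(n); return p
def save(p,f): cv2.imwrite('pics/'+f,p['img'][:,:,::-1])
def ray(p,u,v):
    x=(u-p['cx'])/p['fx'];y=(v-p['cy'])/p['fy']
    a,b=x,y
    for _ in range(20):
        s=1+p['k1']*(a*a+b*b); a,b=x/s,y/s
    return np.array([a,-b,-1.])
def at_z(p,u,v,z):
    T=np.array(p['T']);d=T[:3,:3]@ray(p,u,v);o=T[:3,3]
    return o+d*(z-o[2])/d[2]
def depth(p,u,v):
    T=np.array(p['T']);z=p['z_map'][int(round(v)),int(round(u))]
    return T[:3,:3]@(ray(p,u,v)*z)+T[:3,3]
E
python3 - <<'E'
from h import *
np.set_printoptions(precision=1,suppress=True)
P={}
for n in('scene','side'):
    p=shot(n);save(p,n+'1.png')
    for l in('station','reject_top','accept_top','cell_reversed_top','cell_reversed','multimeter','screwdriver','connector'):
        for r in env.mark_of(p,l):
            if r['conf']>.3:
                u,v=r['location'];z={'reject_top':78,'accept_top':78,'cell_reversed_top':128}.get(l,0)
                print(n,l,round(r['conf'],2),np.array([u,v]),at_z(p,u,v,z),depth(p,min(max(u,0),639),min(max(v,0),399)))
s=env.state();print(s['t'],s['tool_pos'],s['tool_rot'],s['ft_force'])
E
```

```text
scene station 0.85 [272.7 186.8] [339.  113.9   0. ] [384.2  75.7  51.3]
scene station 0.72 [330.1 226.7] [559.4 111.9   0. ] [588.4  78.6  44.7]
scene station 0.59 [389.7 182.4] [560.5 359.7  -0. ] [600.5 297.6  61.8]
scene reject_top 0.54 [376.7 168.9] [551.6 301.   78. ] [556.8 293.6  85.2]
scene reject_top 0.45 [321.2 204.3] [541.6  95.4  78. ] [544.5  92.2  82. ]
scene reject_top 0.41 [262.5 170.2] [338.8  82.2  78. ] [342.8  79.   82.2]
scene accept_top 0.68 [344.5 196.5] [563.5 157.5  78. ] [570.5 148.9  88. ]
scene accept_top 0.41 [403.3 161.5] [583.2 377.7  78. ] [590.  366.6  87.9]
scene accept_top 0.41 [287.3 159.8] [353.2 159.5  78. ] [360.2 153.1  85.4]
scene cell_reversed_top 0.85 [239.7 244.6] [ 540.9 -158.7  128. ] [ 539.6 -157.8  126.4]
scene cell_reversed_top 0.37 [243.6 275.4] [ 611.6 -207.5  128. ] [ 609.7 -206.2  125.3]
scene cell_reversed 0.66 [244.4 274.9] [ 523.9 -145.1    0. ] [ 610.4 -204.6  126.1]
scene multimeter 0.56 [350.3 317.1] [779.2 -60.4   0. ] [795.5 -82.2  39. ]
scene screwdriver 0.56 [304.2 157.3] [306.7 270.8  -0. ] [309.3 268.1   2.9]
scene con
[... 435 characters left out ...]
ect_top 0.56 [398.2 211.6] [341.1  78.2  78. ] [342.7  84.4  85.8]
side reject_top 0.54 [214.1 183. ] [762.1  17.   78. ] [776.6 -15.2  41.6]
side accept_top 0.71 [267.1 336.1] [590.2 369.5  78. ] [589.7 370.6  81. ]
side accept_top 0.69 [284.5 236.6] [582.1 157.7  78. ] [581.3 162.   84.3]
side accept_top 0.6 [390.3 238.3] [362.6 149.8  78. ] [363.5 153.   82.6]
side cell_reversed_top 0.63 [317.  122.4] [ 531.6 -152.9  128. ] [ 531.6 -151.3  129.3]
side multimeter 0.95 [216.4 184.2] [786.2 -48.3   0. ] [770.1 -11.8  41.4]
side screwdriver 0.88 [414.8 309. ] [308.7 267.8   0. ] [312.7 275.9  17.2]
0.9 [155.6 501.4 257.4] [[-1.   0.3  0. ]
 [ 0.3  1.  -0. ]
 [-0.  -0.  -1. ]] [-0.7  0.2  0.3]
```

View pics/scene1.png

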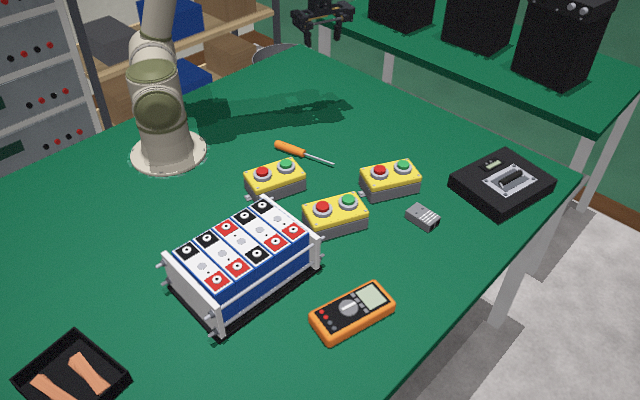

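View pics/side1.png

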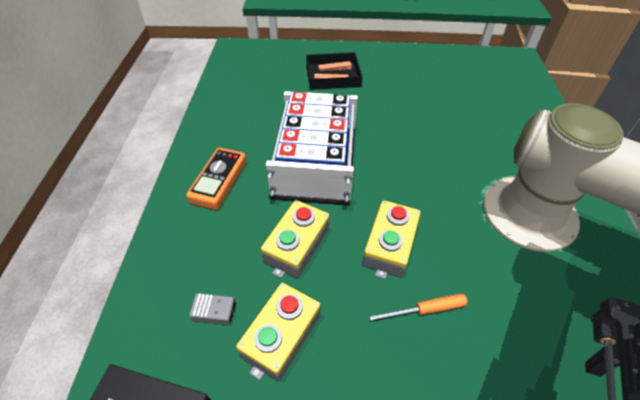

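The pictures show three stations: in the scene view at (274,177), (335,212) and (390,180), and in the side view at (392,237), (296,237) and (279,330). Their y values are about 118, 122 and 337 mm. The farthest to the robot's left (+y) is scene (390,180) / side (279,330). The reversed cell is the middle one, with its red terminal at scene (226,227) beside the others' black ones. Next I'll refine both positions and confirm them in a crop.

```bash
python3 - <<'E'
from h import *
np.set_printoptions(precision=1,suppress=True)
crops=[]
for n,rs in(('scene',(340,140,100,70)),('side',(225,270,110,110))):
    p=shot(n);hsv=cv2.cvtColor(p['img'],cv2.COLOR_RGB2HSV)
    red=((hsv[...,0]<6)|(hsv[...,0]>174))&(hsv[...,1]>150)&(hsv[...,2]>90)
    N,L,S,C=cv2.connectedComponentsWithStats(red.astype(np.uint8))
    for i in range(1,N):
        if S[i,4]>25:
            u,v=C[i];a=at_z(p,u,v,128);b=at_z(p,u,v,75)
            print(n,C[i],S[i,4],'z130',a[:2],'z75',b[:2])
    c=[r for r in env.cut_out(p,'cell_reversed')]
    for r in c: print(' cell',round(r['conf'],2),np.array(r['extent']))
    # white tops by depth: pixels with world z 122..132
    vv,uu=np.mgrid[:400,:640]
    x,y,w,h=rs;k=p['img'][y:y+h,x:x+w]
    x,y,w,h=(160,190,150,110) if n=='scene' else (265,85,100,110)
    k2=p['img'][y:y+h,x:x+w]
    crops+= [cv2.resize(k,(380,280)),cv2.resize(k2,(380,280))]
cv2.imwrite('pics/crops.png',np.vstack([np.hstack(crops[:2]),np.hstack(crops[2:])])[:,:,::-1])
E
```

```text
scene [49.5 44.5] 28 z130 [-683.2  -19.2] z75 [-803.1   17.8]
scene [23.5 53.5] 28 z130 [-682.8 -113.7] z75 [-802.8  -82.8]
scene [41.1 99.9] 29 z130 [-338.8 -202.3] z75 [-436.6 -177.1]
scene [379.2 169.4] 91 z130 [593.2 252.4] z75 [555.6 307. ]
scene [261.7 171.3] 93 z130 [388.6  39.3] z75 [337.8  80.1]
scene [322.  206.1] 115 z130 [583.5  52.7] z75 [545.3  94.4]
scene [226. 228.] 138 z130 [ 480.9 -148. ] z75 [ 436.1 -119.3]
scene [293.  231.3] 139 z130 [593.7 -51. ] z75 [556.2 -16. ]
scene [275.2 242.9] 150 z130 [ 591.3 -102. ] z75 [553.6 -70.3]
scene [237.1 267.6] 163 z130 [ 586.3 -203.6] z75 [ 548.3 -178.4]
scene [216.9 281. ] 179 z130 [ 584.4 -254.3] z75 [ 546.2 -232.4]
 cell 0.75 [260.4 247.6  68.1  76.5]
 cell 0.73 [244.3 258.1  63.6  77.5]
 cell 0.64 [280.9 234.6  62.   78.8]
side [299.1  97.3] 48 z130 [ 584.6 -253.7] z75 [ 592.6 -326.8]
side [296.8 109.3] 52 z130 [ 586.1 -202.3] z75 [ 594.3 -271.1]
side [336.9 124.7] 60 z130 [ 482.1 -146.8] z75 [ 481.6 -211. ]
side [290.9 135.6] 63 z130 [ 591.4 -100.6] z75 [ 600.  -160.9]
side [287.8 150.1] 74 z130 [593.6 -49.6] z75 [ 602.4 -105.7]
side [398.4 212.5] 131 z130 [351.6 120.2] z75 [340.2  78.2]
side [303.1 213.4] 132 z130 [543.9 133.2] z75 [548.5  92.2]
side [288.9 304.1] 219 z130 [553.  330.4] z75 [558.4 305.8]
 cell 0.56 [314.3 122.3  64.4  11.2]
```

View pics/crops.png

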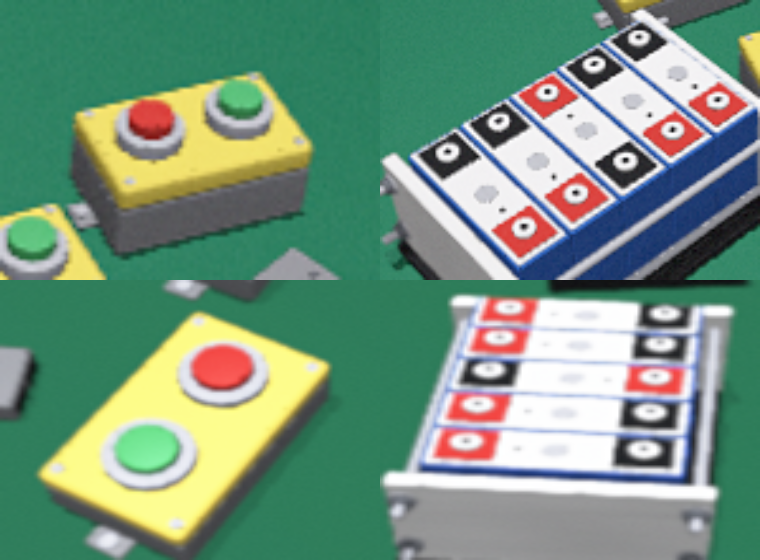

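The crop confirms both. The target station is alone at the far left and carries red and green buttons, and the middle cell has its colours swapped. Red button: about (556, 305, 78). The two cell ends give a top centre of about (535, -150, 128), with terminal spacing 107.5 mm against an expected 108. Moving above the red button with the fingers closed.

play_rows(
  plan=[
    [0, -0.0367, -0.0058, 0.008, 0, 0, 0],
    [0, -0.0367, -0.0058, 0.008, 0, 0, 0],
    [0, -0.0367, -0.0058, 0.008, 0, 0, 0],
    [0, -0.0367, -0.0058, 0.008, 0, 0, 0],
    [0, -0.0367, -0.0058, 0.008, 0, 0, 0],
    [0, -0.0367, -0.0058, 0.008, 0, 0, 0],
    [0, -0.0367, -0.0058, 0.008, 0, 0, 0],
    [0, -0.0367, -0.0058, 0.008, 0, 0, 0],
    [0, -0.0367, -0.0058, 0.008, 0, 0, 0],
    [0, -0.0367, -0.0058, 0.008, 0, 0, 0],
    [0, -0.0367, -0.0058, 0.008, 0, 0, 0],
    [0, -0.0367, -0.0058, 0.008, 0, 0, 0],
  ],
  grip_force=20,
)

```text
t: 2.1
tool_pos: [557.1, 303.3, 161.0]
tool_rot: [[-0.955, 0.296, -0.0], [0.296, 0.955, -0.0], [0.0, -0.0, -1.0]]
ft_force: [0.1, 0.3, 0.3]
grip_width: 10.0
grip_force: 0.0
```

play_rows(
  plan=[
    [0, 0, 0, 0.015, 0, 0, 0],
    [0, 0, 0, 0.015, 0, 0, 0],
    [0, 0, 0, 0, 0, 0, 0],
    [0, 0, 0, 0, 0, 0, 0],
  ],
)

```text
t: 2.43
tool_pos: [555.3, 304.4, 131.1]
tool_rot: [[-0.955, 0.296, -0.001], [0.296, 0.955, -0.0], [0.001, -0.001, -1.0]]
ft_force: [-0.2, 0.5, 0.7]
grip_width: 0.4
grip_force: 0.0
```

```bash
python3 - <<'E'
from h import *
np.set_printoptions(precision=3,suppress=True)
s=env.state();print(s['t'],s['tool_pos'],s['tool_rot'],s['ft_force'],s['q'],s['grip_width'])
p=shot('wrist');save(p,'w1.png')
hsv=cv2.cvtColor(p['img'],cv2.COLOR_RGB2HSV)
red=((hsv[...,0]<6)|(hsv[...,0]>174))&(hsv[...,1]>150)&(hsv[...,2]>70)
N,L,S,C=cv2.connectedComponentsWithStats(red.astype(np.uint8))
for i in range(1,N):
    if S[i,4]>100: print(C[i],S[i],at_z(p,*C[i],78))
for r in env.mark_of(p,'reject_top'): print(r,at_z(p,*r['location'],78))
E
```

```text
2.4333 [555.316 304.437 131.121] [[-0.955  0.296 -0.001]
 [ 0.296  0.955 -0.   ]
 [ 0.001 -0.001 -1.   ]] [-0.227  0.467  0.66 ] [ 18.15   37.955  74.371   0.     67.752 -54.617] 0.4192848068572391
[326.201 233.179] [ 297  210   60   59 2126] [552.335 307.529  78.   ]
{'location': [325.9, 246.0], 'conf': 0.69} [559.848 305.057  78.   ]
```

View pics/w1.png

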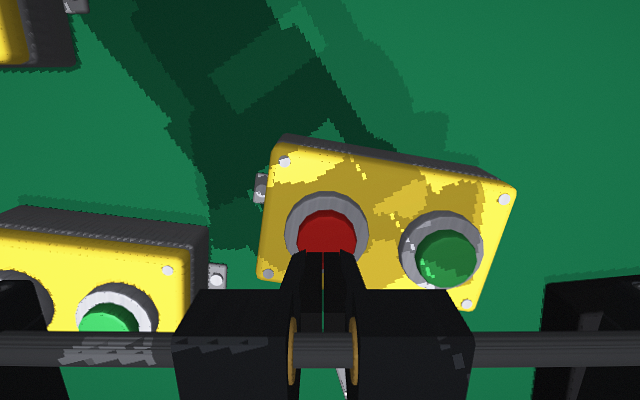

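The wrist view shows the red button at about (327,240), right in front of the closed fingertips. The green one is well clear at (445,258). The world estimate of about (556,306) agrees, so I'll press.

play_rows(
  plan=[
    [0, 0, 0.001, 0.015, 0, 0, 0],
    [0, 0, 0, 0.012, 0, 0, 0],
    [0, 0, 0, 0.006, 0, 0, 0],
    [0, 0, 0, 0.004, 0, 0, 0],
    [0, 0, 0, 0.002, 0, 0, 0],
    [0, 0, 0, 0, 0, 0, 0],
    [0, 0, 0, 0, 0, 0, 0],
    [0, 0, 0, 0, 0, 0, 0],
  ],
)

```text
t: 3.2
tool_pos: [555.6, 305.7, 94.9]
tool_rot: [[-0.955, 0.296, 0.0], [0.296, 0.955, 0.0], [-0.0, 0.0, -1.0]]
ft_force: [-8.6, -2.8, 17.5]
grip_width: 0.5
grip_force: 8.5
```

17.5 N with the fingertips only at z≈76 is more than the button's spring explains, so a fingertip may be resting on the collar. Looking closely before going on.

```bash
python3 - <<'E'
from h import *
np.set_printoptions(precision=2,suppress=True)
s=env.state();print(s['t'],s['tool_pos'],s['ft_force'],s['ft_torque'])
a=shot('wrist');b=shot('side');c=shot('scene')
k=[cv2.resize(a['img'][150:330,220:520],(790,300)[:2] if 0 else (500,300)),cv2.resize(b['img'][250:370,200:350],(300,300))]
cv2.imwrite('pics/press.png',np.hstack(k)[:,:,::-1])
E
```

```text
3.2 [555.61 305.69  94.95] [-8.56 -2.83 17.51] [-0.45  1.62  0.01]
```

View pics/press.png

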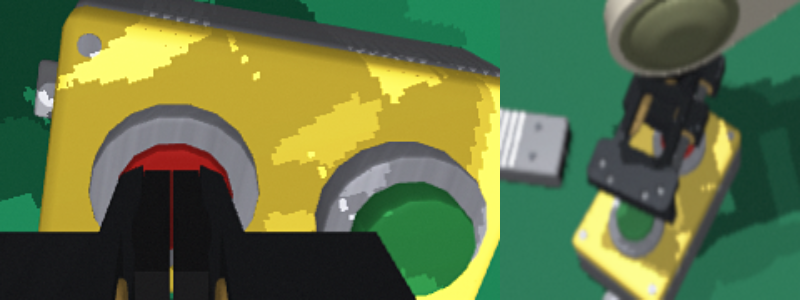

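```bash
python3 - <<'E'
from h import *
np.set_printoptions(precision=1,suppress=True)
p=shot('wrist');T=np.array(p['T'])
hsv=cv2.cvtColor(p['img'],cv2.COLOR_RGB2HSV);H,S,V=cv2.split(hsv)
red=((H<6)|(H>174))&(S>150)&(V>70)
grn=(H>50)&(H<80)&(S>120); gm=np.zeros_like(grn);gm[255:325,430:510]=1;grn=grn&(gm>0)
col=(S<60)&(V>90);cm=np.zeros_like(grn);cm[205:290,270:380]=1;col=col&cm
for n,m in(('red',red),('grn',grn),('collar',col)):
    vs,us=np.nonzero(m)
    q=np.array([depth(p,u,v) for u,v in zip(us,vs) if p['z_map'][v,u]>0])
    if len(q):print(n,len(q),'z pct',np.percentile(q[:,2],[5,25,50,75,95]),'xy ext',q[:,:2].min(0),q[:,:2].max(0))
vs,us=np.nonzero(red);print(us.min(),us.max(),vs.min(),vs.max())
# collar outer circle fit at its median height
if col.sum()>50:
    cs,_=cv2.findContours((col).astype(np.uint8),0,1);c=max(cs,key=cv2.contourArea)
    q=np.array([at_z(p,*x[0],70)[:2] for x in c],np.float32);h=cv2.convexHull(q);
    print('collar enclosing',cv2.minEnclosingCircle(h))
E
```

```text
red 791 z pct [73.3 74.7 75.7 76.4 83.6] xy ext [539.4 293.9] [571.4 322.7]
grn 3164 z pct [74.5 81.1 82.1 82.5 83.1] xy ext [531.  345.1] [684.4 415.6]
collar 2851 z pct [66.9 71.6 72.2 72.6 73.2] xy ext [531.3 281.8] [573.1 331. ]
292 359 236 299
collar enclosing ((554.7382202148438, 306.68817138671875), 25.655664443969727)
```

The red cap sits 6 mm below the green one and above its collar (z 72), so the button is fully pressed. The force was just the hard stop. Lifting straight up, then crossing to the cell at a safe height.

play_rows(
  plan=[
    [0, 0, 0, -0.008, 0, 0, 0],
    [0, 0, 0, -0.02, 0, 0, 0],
    [0, 0, 0, -0.03, 0, 0, 0],
    [0, 0, 0, -0.03, 0, 0, 0],
    [0, 0, 0, -0.022, 0, 0, 0],
    [0, 0, 0, 0, 0, 0, 0],
  ],
)

```text
t: 3.9
tool_pos: [557.3, 306.0, 208.0]
tool_rot: [[-0.955, 0.296, 0.008], [0.296, 0.955, 0.003], [-0.007, 0.005, -1.0]]
ft_force: [-0.5, 0.3, 0.3]
grip_width: 0.4
grip_force: 0.0
```

play_rows(
  plan=[
    [0, -0.0096, -0.0368, 0, 0, 0, 0],
    [0, -0.0096, -0.0368, 0, 0, 0, 0],
    [0, -0.0096, -0.0368, 0, 0, 0, 0],
    [0, -0.0096, -0.0368, 0, 0, 0, 0],
    [0, -0.0096, -0.0368, 0, 0, 0, 0],
    [0, -0.0096, -0.0368, 0, 0, 0, 0],
    [0, -0.0096, -0.0368, 0, 0, 0, 0],
    [0, -0.0096, -0.0368, 0, 0, 0, 0],
    [0, -0.0096, -0.0368, 0, 0, 0, 0],
    [0, -0.0096, -0.0368, 0, 0, 0, 0],
    [0, -0.0096, -0.0368, 0, 0, 0, 0],
    [0, -0.0096, -0.0368, 0, 0, 0, 0],
  ],
)

```text
t: 4.9
tool_pos: [534.5, -152.2, 202.1]
tool_rot: [[-0.955, 0.296, -0.0], [0.296, 0.955, 0.0], [0.0, 0.0, -1.0]]
ft_force: [0.9, 0.5, 0.0]
grip_width: 0.4
grip_force: 0.0
```

play_rows(
  plan=[
    [0, 0, 0, 0, 0, 0, 0],
    [0, 0, 0, 0, 0, 0, 0],
    [0, 0, 0, 0, 0, 0, 0],
  ],
)

```text
t: 5.15
tool_pos: [534.9, -150.0, 202.1]
tool_rot: [[-0.955, 0.296, -0.001], [0.296, 0.955, 0.001], [0.001, 0.0, -1.0]]
ft_force: [-0.2, -0.5, 0.0]
grip_width: 0.2
grip_force: 0.0
```

```bash
python3 - <<'E'
from h import *
np.set_printoptions(precision=2,suppress=True)
s=env.state();print(s['t'],s['tool_pos'],s['ft_force'])
p=shot('wrist');save(p,'w2.png')
H,S,V=cv2.split(cv2.cvtColor(p['img'],cv2.COLOR_RGB2HSV))
red=((H<6)|(H>174))&(S>120)&(V>60)
N,L,St,C=cv2.connectedComponentsWithStats(red.astype(np.uint8))
for i in range(1,N):
    if St[i,4]>100: print(C[i],St[i],at_z(p,*C[i],129),depth(p,*C[i]))
E
```

```text
5.15 [ 534.91 -150.    202.09] [-0.18 -0.54  0.01]
[298.46 138.66] [ 257   99   82   81 3567] [ 479.81 -147.23  129.  ] [ 479.08 -146.57  135.02]
[634.58 119.79] [627 100  13  40 347] [525.46  38.21 129.  ] [542.22  77.21  81.09]
[497.54 261.35] [ 466  231   64   64 2449] [591.84 -49.91 129.  ] [587.72 -52.19 135.06]
[420.26 269.81] [ 386  250   67   50 1570] [583.01 -98.75 129.  ] [580.94 -99.18 132.25]
[174.45 318.99] [164 309  24  24 297] [ 570.87 -266.82  129.  ] [ 569.6  -265.26  131.2 ]
```

View pics/w2.png

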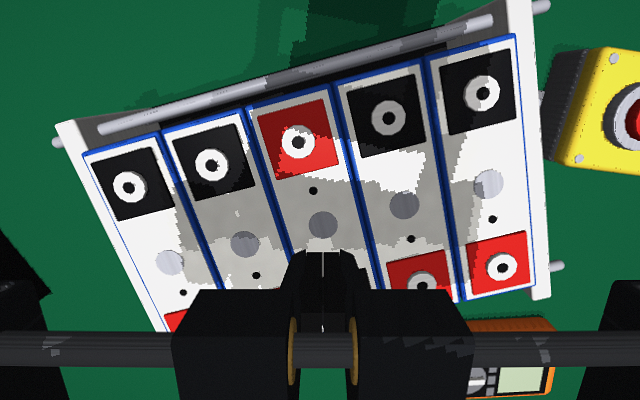

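The wrist view shows the fingertips over the middle cell, whose red terminal is at (298,140) and vent at (323,225). That agrees with a centre of about (534,-150). Descending 22 mm and holding.

play_rows(
  plan=[
    [0, 0, 0, 0.008, 0, 0, 0],
    [0, 0, 0, 0.008, 0, 0, 0],
    [0, 0, 0, 0.006, 0, 0, 0],
    [0, 0, 0, 0, 0, 0, 0],
    [0, 0, 0, 0, 0, 0, 0],
    [0, 0, 0, 0, 0, 0, 0],
    [0, 0, 0, 0, 0, 0, 0],
    [0, 0, 0, 0, 0, 0, 0],
    [0, 0, 0, 0, 0, 0, 0],
    [0, 0, 0, 0, 0, 0, 0],
    [0, 0, 0, 0, 0, 0, 0],
    [0, 0, 0, 0, 0, 0, 0],
  ],
)

```text
t: 6.2
tool_pos: [535.1, -150.5, 180.5]
tool_rot: [[-0.955, 0.296, 0.0], [0.296, 0.955, -0.0], [-0.0, -0.0, -1.0]]
ft_force: [-0.3, 0.1, 0.6]
grip_width: 1.1
grip_force: 0.0
```

play_rows(
  plan=[
    [0, 0, 0, 0, 0, 0, 0],
    [0, 0, 0, 0, 0, 0, 0],
    [0, 0, 0, 0, 0, 0, 0],
    [0, 0, 0, 0, 0, 0, 0],
    [0, 0, 0, 0, 0, 0, 0],
    [0, 0, 0, 0, 0, 0, 0],
    [0, 0, 0, 0, 0, 0, 0],
    [0, 0, 0, 0, 0, 0, 0],
    [0, 0, 0, 0, 0, 0, 0],
    [0, 0, 0, 0, 0, 0, 0],
    [0, 0, 0, 0, 0, 0, 0],
    [0, 0, 0, 0, 0, 0, 0],
  ],
)

```text
t: 7.2
tool_pos: [535.0, -150.5, 180.4]
tool_rot: [[-0.955, 0.296, -0.0], [0.296, 0.955, -0.0], [0.0, -0.0, -1.0]]
ft_force: [0.3, 0.6, -0.0]
grip_width: 0.3
grip_force: 0.0
```

play_rows(
  plan=[
    [0, 0, 0, 0, 0, 0, 0],
    [0, 0, 0, 0, 0, 0, 0],
    [0, 0, 0, 0, 0, 0, 0],
    [0, 0, 0, 0, 0, 0, 0],
    [0, 0, 0, 0, 0, 0, 0],
    [0, 0, 0, 0, 0, 0, 0],
    [0, 0, 0, 0, 0, 0, 0],
    [0, 0, 0, 0, 0, 0, 0],
    [0, 0, 0, 0, 0, 0, 0],
    [0, 0, 0, 0, 0, 0, 0],
    [0, 0, 0, 0, 0, 0, 0],
    [0, 0, 0, 0, 0, 0, 0],
  ],
)

```text
t: 8.2
tool_pos: [535.1, -150.5, 180.4]
tool_rot: [[-0.955, 0.296, 0.0], [0.296, 0.955, 0.0], [-0.0, 0.0, -1.0]]
ft_force: [0.2, 0.1, -0.4]
grip_width: 0.3
grip_force: 0.0
```

play_rows(
  plan=[
    [0, 0, 0, 0, 0, 0, 0],
    [0, 0, 0, 0, 0, 0, 0],
    [0, 0, 0, 0, 0, 0, 0],
    [0, 0, 0, 0, 0, 0, 0],
    [0, 0, 0, 0, 0, 0, 0],
    [0, 0, 0, 0, 0, 0, 0],
    [0, 0, 0, 0, 0, 0, 0],
    [0, 0, 0, 0, 0, 0, 0],
    [0, 0, 0, 0, 0, 0, 0],
    [0, 0, 0, 0, 0, 0, 0],
    [0, 0, 0, 0, 0, 0, 0],
    [0, 0, 0, 0, 0, 0, 0],
  ],
)

```text
t: 9.2
tool_pos: [535.0, -150.5, 180.4]
tool_rot: [[-0.955, 0.296, -0.0], [0.296, 0.955, -0.0], [0.0, -0.0, -1.0]]
ft_force: [-0.2, -0.4, -0.9]
grip_width: 0.3
grip_force: 0.0
```

```bash
python3 -c "
from bench import env
print(env.finish_job())"
```

```text
the job is handed in; nothing more can be done
None
```

I pressed the red reject button on the leftmost station fully. The arm then held for about 3.5 s pointing down at the middle (reversed) cell, fingertips about 33 mm above its top, and I handed the job in from there. No contact with the cells showed in the force readings; the judge's verdict was not shown.

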